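# Open the shutter of the bench key switch, insert the key and turn it on

### The arm

A 6-joint arm with a two-finger parallel gripper is mounted at the origin on a cart in front of the work surface, level with it; the furniture and walls round the work are solid. World frame = base frame: x ahead of the robot, y to its left, z up, the work surface at z = 0. Lengths are in m, angles in rad, forces in N, time in s.
With the tool pointing down it reaches from about 0.35 to 0.925 m from the base axis. Payload 6.4 kg.
Tool frame: the origin (TCP) lies midway between the tips of the shut fingers; the grasp point (between the pads) lies arm.hold_point_z behind it (arm.hold_point_z is the distance from the TCP to the grasp point, in m); z points along the fingers, y is the line along which they close (so a half turn about z gives the same grasp; the last joint's range is limited). The gripper opens to 85 mm and grips with 20 to 120 N. Pads are 22 mm wide; open, the fingers measure 114 mm over their backs; the gripper's body (76 mm by 85 mm) begins 54 mm behind the grasp point. The pads swing forward as they close: fully open they stand 13 mm farther back than shut.
Start: joints at [0.99, 0.245, 1.558, -0, 1.339, -0.174], TCP at [0.257, 0.597, 0.231] pointing down, gripper open.
Joint ranges: [-3.13, 3.13], [-1.02, 2.26], [0.13, 2.54], [-0.95, 4.09], [0.21, 2.88], [-2.74, 2.74]. Speed limits (rad/s): [2.57, 2.57, 3.14, 3.14, 3.14, 3.14].

### API

Orientations are given as a unit quaternion [w, x, y, z].
In Python, from station import get_obs, optics, arm gives the robot as it stands.
- The arm moves only by the shell command python3 -m creep 'ROWS' [FORCE]. ROWS is JSON, a list that holds one entry, the list of rows, each a list of 7 numbers: the shift along the tool's x, y, z normalised to -1 to 1, where 1 is 300 mm, then the turn, a rotation vector about the tool's x, y, z normalised to -1 to 1, where 1 is pi/2 rad, then the finger opening in mm, from 0 to 85.4. A call has 1 to 10 rows; each row is the pose to reach, as a shift and turn from the pose commanded when the call began, along the tool's axes at that moment; what a row does not reach only later rows make up. A row lasts 1/12 s, in which the tool goes at most 41.7 mm and 7.16 degrees, less where a joint would pass 70% of its speed; a pose out of reach is approached as far as the arm can. A call with a number of a shift or a turn outside -1 to 1 is refused whole. A call with a gripper value outside its range is refused whole. The fingers move at their own pace and stop on an object; FORCE is the grip in N (left out, the last holds). Time passes only in rows, so rows that repeat a pose let the fingers close. It gives the time, the measured TCP pose, the force, the opening and the grip force at its end, in the units of the state.
- get_obs(): the state, without advancing time (a new reading comes with each control period).
- optics.grab_frame(name): name is "scene" or "top"; returns the picture (384x512x3 uint8, red, green, blue); there is no depth.
- optics.camera_info(name): a dict with "vfov" (degrees; the focal length in pixels is half the picture's height over the tangent of half this angle, whatever the lens; pixels are square), "cx", "cy" (the principal point, pixels), "pose" (4x4, takes a point from camera to world coordinates). Camera axes: x right, y up, looking along -z (the intrinsics and any distortion apply to the point x, -y, -z); pixel columns grow to the right and rows downward; lengths in m; the calibration is good to about 2 mm. A picture is of the moment at which its call begins. camera_info takes no time and is no camera call.
- arm.hand_in(): hands the job in; it is judged then, once.
The state is a dict: "time": time; "q": joint angles; "joint_velocities": joint speeds; "effort": joint torques, N m; "eef_pos": TCP position; "orientation": TCP orientation; "contact_force": force on the tool from outside, world axes, zero at the start; "wrist_torque": the same for the moment, N m; "opening": finger opening in m; "finger_force": force on a finger pad.
Only numpy, scipy, OpenCV 4.12 (cv2) and the standard library are available. Lean on these libraries where they do the work, as an engineer would, in place of code of your own. Each camera call takes 0.05 s, during which the arm holds its last target. There are 200 camera calls.

### The job

Switch the bench circuit on: ease the stiff steel shutter along by its orange tab until its window is centred over the keyhole, without running past it. Then take the blue key from its wooden rest, push it fully home in the keyhole (feel for the angle of the slot) and turn it clockwise to its stop, at the white mark; let go and leave the key in. Leave the tape roll, the small padlock and the amber screwdriver where they are.

Things in the scene. Friction and masses are not known exactly. Their poses are not given: they have to be found in the camera images.
- switch: Green key switch box, fixed, 124 (x) x 160 (y) x 60 mm high. Origin under its centre, keyhole straight above it; z up. Low guides for the shutter rise to 68 mm along y at x = +-24 to 34 mm. On the box top beyond the guide on the +x side lie a red mark (off), 0.6 rad counterclockwise of x seen from above, and a white one (on), 0.6 rad clockwise of x.
- keyhole (a point): Centre of the keyhole's mouth, 60 mm above the bench, in the flat top of a brass barrel on a vertical axis. Slot 22.5 x 8.3 mm, chamfered 1.8 mm, 34 mm deep. AT THE START THE SLOT'S ANGLE IS UNKNOWN and no reading gives it: its long direction points anywhere from the red mark (0.6 rad counterclockwise of the box's x) to 0.05 rad counterclockwise of x.
- slot_floor (a point): Floor of the slot on the axis, 26 mm above the bench: the tip of a key fully home is here. Seek the slot by touch: press the blade lightly at one angle after another; off the angle the tip stops at the mouth, within 0.1 rad it goes in (if it binds, wriggle it). The barrel turns stiffly (0.08 N m; light pressing does not drag it), clockwise with the key to a hard stop at the white mark, and stays put.
- on_mark: White mark (on), fixed to the box. Origin on the barrel's axis at the top of the box; its x axis points along the mark, 0.6 rad clockwise of the box's x: the direction of the key's width when the switch is on. The key has play in the slot, up to 0.12 rad.
- shutter (a joint): Slide of the steel shutter plate (3 mm thick, top 64.5 mm above the bench, over the barrel), in m, 0 to 0.060; grows as the shutter moves along the box's +y. Window centred over the keyhole at 0.040; starts at 0 to 0.010, covering the keyhole. Friction about 6 N; stays where it is left.
- window (a point): Centre of the shutter's square window, 32 x 32 mm, at the plate's upper face; moves with the shutter. Right when straight above the keyhole.
- tab_top (a point): Centre of the top of the shutter's orange tab, 88.5 mm above the bench: an upright block 24 (box x) x 12 (box y) x 24 mm tall standing on the plate, 55 mm from the window's centre towards the box's +y.
- key: Loose key, 102 mm long, 50 to 100 g, upright in its rest, blade down. Origin at the centre of the blade's tip, z up, x along the blade's width, y along its thickness. Blade 20 x 6 mm up to z = 43 mm, its last 4 mm narrower; round shank; blue plastic bow 44 (x) x 10 (y) mm from z = 60 to 102 mm. Works either way round (half a turn).
- key_rest: Wooden block, fixed, 62 x 56 x 44 mm high, with a slot 38 mm deep in its top that holds the key's blade (long direction along the block's x) with the tip 6 mm above the bench. Origin under its centre.
- tape: Black roll of tape, 58 mm across, 19 mm high, a bystander, lying between the box and the rest; origin under its centre.
- small_padlock: Small brass padlock lying flat, 46 x 30 x 13 mm, a bystander; origin under its centre.
- amber_driver: Screwdriver with amber handle, 186 mm long, 25 mm thick, a bystander; origin under its centre.
There are look-alikes about, which are no part of the job. Leave any pink or red look-alike of the key alone.

How it is judged:
On the way, in this order (a step that is already met when the one before it is completed fails the run):
1. the shutter's window stands over the keyhole (horizontal distance between window and keyhole below 0.005 m), for 0.2 s.
2. the key is fully home in the keyhole (z of key in the frame of switch below 0.032 m and horizontal distance between key and keyhole below 0.004 m and angle between key's own z axis and vertical below 0.15 rad), for 0.1 s.
3. the key is turned to the white mark (all of step 2 and angle between the x axis of key and the x axis of on_mark, either way round below 0.2 rad), for 0.2 s.
At the end, for the whole second after the job is handed in: The window's centre is within 5 mm of the keyhole; the key stands in the keyhole, upright within 0.15 rad, its tip within 4 mm of the axis and no more than 6 mm above the slot's floor, its width within 0.2 rad of the white mark, released and at rest (all of step 3 and horizontal distance between window and keyhole below 0.005 m and linear speed of key below 0.02 m/s); the robot touches nothing.
It fails at once if the shutter runs more than 8 mm past the place where its window is centred (joint over 0.048) (value of joint shutter above 0.048 m).
It fails at once if the tape, the small padlock or the amber screwdriver is moved by more than 30 mm (distance of any of tape, small_padlock, amber_driver from where it was at the start of the episode above 0.03 m).
It also fails if it takes over 58 s, if anything falls off the work surface, if the arm or the gripper's body presses on something with over 40 N, if the wrist force passes 120 N, or if a joint passes its speed limit or range.

## Working session

There is one attempt and no reset: what is moved stays moved. The work goes in short steps, Python scripts to look and compute and a shell command to move; the robot and the scene stay as the last step left them, time stands still between calls to the robot, and variables do not carry over. Pictures are saved under pics/ and viewed, at most 10 in all, crops included, and the job is handed in when it is done.

```bash
mkdir -p pics; ls
python3 - <<'E'
from station import get_obs, optics, arm
import cv2,numpy as np
for n in("scene","top"):
    im=optics.grab_frame(n); cv2.imwrite(f"pics/{n}0.png",im[:,:,::-1]); np.save(f"{n}0.npy",im)
    print(n,optics.camera_info(n))
print(get_obs(),arm.hold_point_z,[a for a in dir(arm) if a[0]!='_'])
E
```

```text
pics
scene {'vfov': 42.959939789631974, 'cx': 254.2458170781992, 'cy': 197.97715680457773, 'pose': array([[ 0.54274348,  0.57034594, -0.61655091, -0.34642598],
       [-0.83988632,  0.36459749, -0.4020692 , -0.58500674],
       [-0.00452562,  0.73605311,  0.67690866,  1.0199116 ],
       [ 0.        ,  0.        ,  0.        ,  1.        ]])}
top {'vfov': 56.47955131099772, 'cx': 252.72488540312412, 'cy': 189.3053794835327, 'pose': array([[-9.75935156e-03,  9.93282768e-01, -1.15300035e-01,
         3.71746271e-01],
       [-9.99951450e-01, -9.85124292e-03, -2.27164674e-04,
        -2.87326666e-02],
       [-1.36148741e-03,  1.15292220e-01,  9.93330685e-01,
         1.16756713e+00],
       [ 0.00000000e+00,  0.00000000e+00,  0.00000000e+00,
         1.00000000e+00]])}
{'time': 0.1, 'q': array([ 9.89931320e-01,  2.45763854e-01,  1.55888468e+00, -1.59069087e-05,
        1.33871178e+00, -1.74073063e-01]), 'joint_velocities': array([ 0.00050148, -0.00150356, -0.00394589, -0.00291854,  0.00109378,
       -0.00052116]), 'effort': array([-5.45381135e-04, -4.30670142e+01, -3.27130151e+01, -1.55469556e-04,
        2.81219422e-03, -1.45982955e-05]), 'eef_pos': array([0.25688509, 0.59653871, 0.23028197]), 'orientation': array([-3.18558942e-04,  2.01994580e-01,  9.79386241e-01, -8.24462284e-04]), 'contact_force': array([-1.00120176,  0.90352722,  0.55871599]), 'wrist_torque': array([ 0.0053223 , -0.01020551, -0.01094475]), 'finger_force': 0.0, 'opening': 0.08550420669276071} 0.0187 ['Unreachable', 'hand_in', 'hold_point_z']
```

View pics/scene0.png

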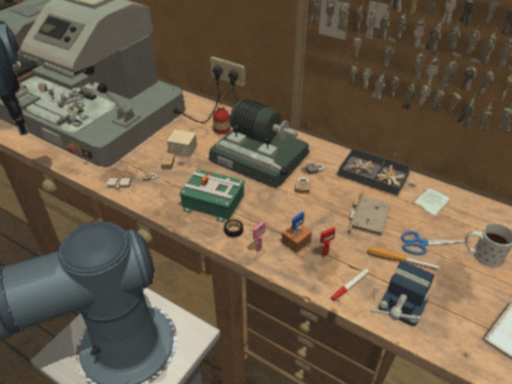

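View pics/top0.png

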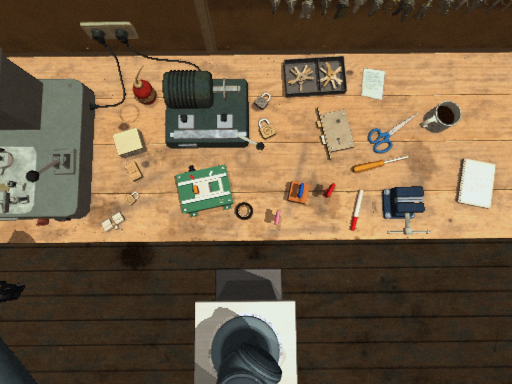

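The top view shows the green box at about (204,190) with the orange tab near (196,187). The key candidates are blue (300,188) in a wooden rest, pink (277,215) and red (329,189). The blue one in the wooden rest fits the description. The tape is at (244,211). I'll confirm with an enlarged crop.

Run:
```python
import cv2,numpy as np
t=np.load("top0.npy")[:,:,::-1];s=np.load("scene0.npy")[:,:,::-1]
a=cv2.resize(t[155:225,165:345],None,fx=4.4,fy=4.4,interpolation=cv2.INTER_CUBIC)[:, :792]
b=cv2.resize(s[165:260,175:340],None,fx=3,fy=3,interpolation=cv2.INTER_CUBIC)
c=np.zeros((a.shape[0]+b.shape[0],792,3),np.uint8);c[:a.shape[0]]=a;c[a.shape[0]:,:b.shape[1]]=b
print(c.shape);cv2.imwrite("pics/crop1.png",c)
```

```text
(593, 792, 3)
```

View pics/crop1.png

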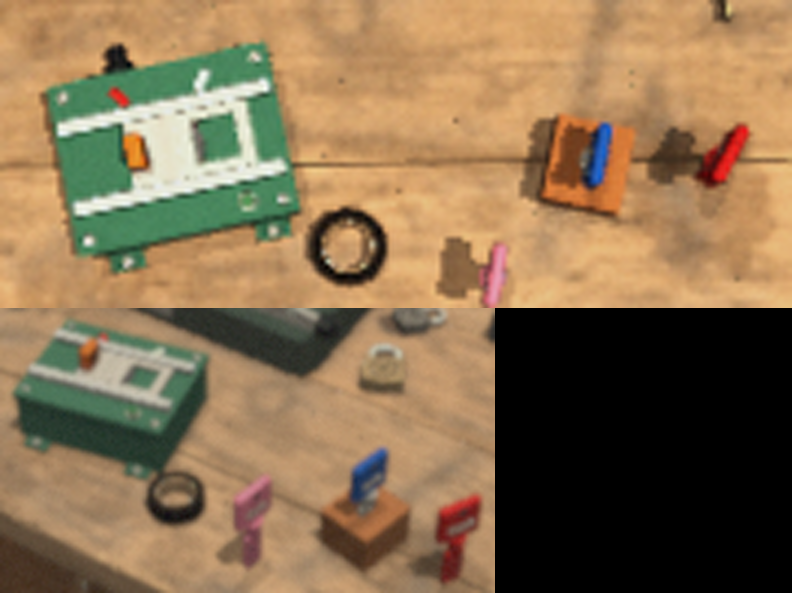

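The crop confirms it: the blue key stands in the wooden rest, and the tab is to the left (+y) of the window. The red mark is on the far (+x) side, so the box yaw is about +0.2. Next I'll measure positions.

```bash
cat > h.py <<'E'
import numpy as np,cv2
from station import get_obs,optics,arm
def ray(n,uv):
    c=optics.camera_info(n);P=np.array(c['pose']);f=192/np.tan(np.radians(c['vfov']/2))
    uv=np.atleast_2d(uv).astype(float)
    d=np.c_[(uv[:,0]-c['cx'])/f,-(uv[:,1]-c['cy'])/f,-np.ones(len(uv))]@P[:3,:3].T
    return P[:3,3],d
def onz(n,uv,z):
    o,d=ray(n,uv);return (o+d*((z-o[2])/d[:,2])[:,None])[:,:2]
def proj(n,p):
    c=optics.camera_info(n);P=np.array(c['pose']);f=192/np.tan(np.radians(c['vfov']/2))
    q=(np.atleast_2d(p)-P[:3,3])@P[:3,:3];return np.c_[c['cx']+f*q[:,0]/-q[:,2],c['cy']+f*q[:,1]/q[:,2]]
def mask(im,lo,hi,roi):
    h=cv2.cvtColor(im,cv2.COLOR_RGB2HSV);m=cv2.inRange(h,np.array(lo),np.array(hi))
    k=np.zeros_like(m);x0,y0,x1,y1=roi;k[y0:y1,x0:x1]=m[y0:y1,x0:x1];return k
def big(m):
    c,_=cv2.findContours(m,cv2.RETR_EXTERNAL,cv2.CHAIN_APPROX_NONE);return sorted(c,key=cv2.contourArea)[-1][:,0].astype(float)
def rect(n,c,z):
    w=onz(n,c,z)*1000;r=cv2.minAreaRect(w.astype(np.float32));return np.round(r[0],1),np.round(r[1],1),round(r[2],1)
E
python3 - <<'E'
from h import *
t=np.load("top0.npy");s=np.load("scene0.npy")
g=mask(t,(60,80,90),(90,255,255),(165,155,240,225));g=cv2.morphologyEx(g,cv2.MORPH_CLOSE,np.ones((7,7)));
g2=cv2.morphologyEx(g,cv2.MORPH_OPEN,np.ones((11,11)))
print("green",rect("top",big(g2),.06))
w=mask(t,(0,0,185),(179,60,255),(175,165,235,212))
n,l,st,ce=cv2.connectedComponentsWithStats(w)
for i in range(1,n):
    if st[i,4]>3: print("white",st[i],ce[i])
for nme,lo,hi,z,roi in(("tab",(5,160,150),(20,255,255),.0885,(180,170,215,205)),("rest",(5,120,90),(18,255,255),.044,(284,178,312,207)),("blue",(105,150,100),(125,255,255),.108,(290,175,312,205))):
    m=mask(t,lo,hi,roi);print(nme,(m>0).sum(),rect("top",big(m),z),onz("top",np.argwhere(m)[:,::-1].mean(0),z))
    ys,xs=np.nonzero(m)
    if nme=="blue":
        for v in np.unique(ys):print(v,xs[ys==v].min(),xs[ys==v].max())
for nme,lo,hi,roi in(("tab",(5,160,120),(20,255,255),(195,170,225,195)),("blue",(105,120,60),(125,255,255),(285,205,315,240))):
    m=mask(s,lo,hi,roi);ys,xs=np.nonzero(m);print("scene",nme,len(xs),xs.min(),xs.max(),ys.min(),ys.max(),xs.mean(),ys.mean())
    # triangulate centroid of blob
E
```

```text
green (array([490.6, 175.8]), array([128.6,  51.6]), 11.3)
white [178 171  52  33 588] [205.46768707 187.65306122]
white [184 209   2   2   4] [184.5 209.5]
tab 27 (array([499.7, 147. ]), array([21. , 10.3]), 14.4) [[0.49967276 0.14696628]]
rest 620 (array([ 492.5, -170.1]), array([85.7, 89.6]), 88.9) [[ 0.49337231 -0.17233019]]
blue 36 (array([ 492.5, -172.4]), array([ 7.6, 40.2]), 77.4) [[ 0.49189136 -0.17213618]]
183 302 302
184 301 303
185 301 303
186 301 302
187 301 302
188 300 302
189 300 302
190 300 302
191 300 302
192 300 301
193 299 301
194 299 301
195 299 301
196 299 300
scene tab 21 202 206 176 183 203.9047619047619 178.76190476190476
scene blue 68 293 302 213 228 296.6764705882353 219.5
```

Run:
```python
from h import *
t=np.load("top0.npy")
# upsample, threshold white, rect
U=8
def up(roi):
    x0,y0,x1,y1=roi;return cv2.resize(t[y0:y1,x0:x1],None,fx=U,fy=U,interpolation=cv2.INTER_CUBIC)
def px(c,roi): return (c+.5)/U-.5+np.array(roi[:2])
roi=(165,155,240,225);im=up(roi);h=cv2.cvtColor(im,cv2.COLOR_RGB2HSV)
w=cv2.inRange(h,np.array((0,0,150)),np.array((179,75,255)));c=px(big(w),roi);print("guides",rect("top",c,.068))
gr=cv2.inRange(h,np.array((60,90,60)),np.array((95,255,255)));k=cv2.morphologyEx(gr|w,cv2.MORPH_CLOSE,np.ones((41,41)));k=cv2.morphologyEx(k,cv2.MORPH_OPEN,np.ones((121,121)))
print("box",rect("top",px(big(k),roi),.06)); a=cv2.approxPolyDP(big(k).astype(np.int32),25,True)[:,0]
print(np.round(1000*onz("top",px(a,roi),.06),1).tolist())
dbg=im.copy();cv2.drawContours(dbg,[big(k).astype(np.int32)],-1,(255,0,255),1);cv2.drawContours(dbg,[big(w).astype(np.int32)],-1,(0,0,255),1)
roi=(284,175,316,210);im2=up(roi);h=cv2.cvtColor(im2,cv2.COLOR_RGB2HSV)
o=cv2.inRange(h,np.array((3,150,120)),np.array((13,255,255)))
b=cv2.inRange(h,np.array((100,120,60)),np.array((128,255,255)))
print("key",rect("top",px(big(b),roi),.108))
k=cv2.morphologyEx(o|b,cv2.MORPH_CLOSE,np.ones((61,61)));print("rest",rect("top",px(big(k),roi),.044))
cv2.drawContours(im2,[big(k).astype(np.int32),big(b).astype(np.int32)],-1,(255,0,255),1)
c=np.zeros((560,800,3),np.uint8);c[:,:600]=dbg[:560];c[:280,600:]=cv2.resize(im2,(200,280)) if 0 else 0
c[:280,600:]=im2[:280,:200];cv2.imwrite("pics/seg.png",c[:,:,::-1])
```

```text
guides (array([512.6, 125.2]), array([ 86.4, 155.2]), 11.5)
box (array([503.1, 123.6]), array([127.8, 158.1]), 8.7)
[[569.5, 57.4], [550.7, 202.0], [435.8, 190.7], [450.6, 44.7]]
key (array([ 492.1, -171.3]), array([10.6, 43.6]), 77.4)
rest (array([ 492.6, -173.5]), array([60. , 66.2]), 77.3)
```

View pics/seg.png

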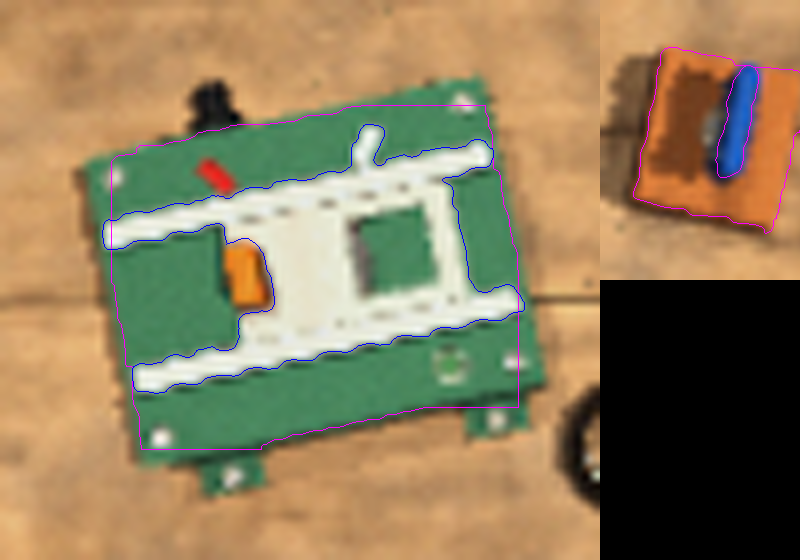

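Run:
```python
from h import *
def q(p,roi,U):return (np.array(p)+.5)/U-.5+np.array(roi)
def show(n,w):
    w=w*1000;e=np.roll(w,-1,0)-w
    print(n,np.round(w,1).tolist(),"ctr",w.mean(0).round(1),"len",np.hypot(*e.T).round(1),"ang",np.degrees(np.arctan2(e[:,1],e[:,0])).round(1))
show("box",onz("top",q([(82,165),(484,80),(543,380),(138,462)],(165,155),8),.06))
show("guides",onz("top",q([(103,222),(487,140),(522,310),(134,394)],(165,155),8),.068))
show("window",onz("top",q([(348,217),(425,205),(437,283),(360,297)],(165,155),8),.0645))
show("tab",onz("top",q([(222,243),(262,240),(271,305),(236,307)],(165,155),8),.0885))
show("marks",onz("top",q([(197,160),(235,190),(372,125),(358,165)],(165,155),8),.06))
show("rest",onz("top",q([(557,115),(635,128),(618,213),(541,202)],(165,155),4.4),.044))
```

```text
box [[547.3, 215.3], [579.5, 57.7], [461.0, 34.9], [430.8, 191.8]] ctr [504.6 124.9] len [160.8 120.6 159.8 118.9] ang [ -78.4 -169.1  100.9   11.4]
guides [[523.5, 205.0], [554.3, 56.0], [487.6, 42.5], [456.5, 192.1]] ctr [505.5 123.9] len [152.2  68.  152.8  68.2] ang [ -78.4 -168.6  101.7   10.9]
window [[525.0, 110.4], [529.5, 80.4], [498.8, 75.7], [493.7, 105.6]] ctr [511.8  93. ] len [30.3 31.  30.3 31.7] ang [ -81.6 -171.3   99.8    8.7]
tab [[512.2, 155.3], [513.2, 140.0], [488.3, 136.4], [487.7, 149.7]] ctr [500.3 145.4] len [15.2 25.2 13.3 25.2] ang [ -86.2 -171.7   92.7   12.7]
marks [[548.8, 170.2], [536.8, 155.2], [562.0, 101.7], [546.2, 107.1]] ctr [548.4 133.6] len [19.2 59.2 16.7 63.2] ang [-128.7  -64.8  161.1   87.6]
rest [[528.3, -150.8], [518.3, -206.8], [457.0, -192.9], [465.5, -138.0]] ctr [ 492.3 -172.1] len [56.8 62.8 55.6 64.1] ang [-100.1  167.2   81.3  -11.6]
```

Box centre is about (505,124.5) mm with yaw 11.3°; the outline measures 160 x 120 mm and the guides 68 mm apart, which matches the description. Shutter is at about 0.007, so it needs about +33 mm. Rest and key are at (492,-172), with key width at about -12.5°. I'll go to the tab first.

```bash
cat >> h.py <<'E'
from scipy.spatial.transform import Rotation as Ro
def plan(p,ydeg):
    s=get_obs();q=s['orientation'];R=Ro.from_quat([q[1],q[2],q[3],q[0]])
    a=np.radians(ydeg);y=np.array([np.cos(a),np.sin(a),0]);z=np.array([0,0,-1.]);x=np.cross(y,z)
    T=Ro.from_matrix(np.c_[x,y,z]);d=R.inv().apply(np.array(p)-s['eef_pos'])/.3
    rv=(R.inv()*T).as_rotvec()/(np.pi/2);print("shift",d.round(4),"turn",rv.round(4),"t",round(s['time'],2),"F",s['contact_force'].round(1),'tcp',(s['eef_pos']*1000).round(1))
E
python3 -c "
from h import *
plan([.5005,.1455,.130],101.3);plan([.5005,.1455,.072],101.3)"
```

```text
shift [-1.3407 -1.0589  0.3357] turn [-0.001  -0.0005 -0.3845] t 0.1 F [-1.   0.9  0.6] tcp [256.9 596.5 230.3]
shift [-1.3408 -1.0586  0.5291] turn [-0.001  -0.0005 -0.3845] t 0.1 F [-1.   0.9  0.6] tcp [256.9 596.5 230.3]
```

```bash
python3 -m creep '[[[-0.67,-0.53,0,0,0,-0.384,40],[-0.67,-0.53,0,0,0,-0.384,40],[-0.67,-0.53,0,0,0,-0.384,40],[-0.67,-0.53,0,0,0,-0.384,40],[-0.67,-0.53,0,0,0,-0.384,40],[-0.67,-0.53,0,0,0,-0.384,40],[-0.67,-0.53,0,0,0,-0.384,40],[-0.67,-0.53,0,0,0,-0.384,40]]]' 20
python3 -c "
from h import *
plan([.5005,.1455,.110],101.3)"
```

```text
time: 0.77
eef_pos: [0.3802, 0.3687, 0.2309]
orientation: [-0.0, -0.096, 0.995, -0.0]
contact_force: [-1.0, 0.2, -0.4]
opening: 0.0402
finger_force: 0.0
shift [-0.2521 -0.8065  0.4037] turn [-0.0005 -0.0002 -0.0035] t 0.77 F [-1.   0.2 -0.4] tcp [380.2 368.7 230.9]
```

```bash
python3 -m creep '[[[-0.2521,-0.8065,0.4,0,0,-0.0035,40],[-0.2521,-0.8065,0.4,0,0,-0.0035,40],[-0.2521,-0.8065,0.4,0,0,-0.0035,40],[-0.2521,-0.8065,0.4,0,0,-0.0035,40],[-0.2521,-0.8065,0.4,0,0,-0.0035,40],[-0.2521,-0.8065,0.4,0,0,-0.0035,40],[-0.2521,-0.8065,0.4,0,0,-0.0035,40],[-0.2521,-0.8065,0.4,0,0,-0.0035,40],[-0.2521,-0.8065,0.4,0,0,-0.0035,40],[-0.2521,-0.8065,0.4,0,0,-0.0035,40]]]'
python3 - <<'E'
from h import *
plan([.5005,.1455,.073],101.3)
a=optics.grab_frame("top");b=optics.grab_frame("scene")
cv2.imwrite("pics/near.png",np.hstack([cv2.resize(a[145:235,160:260],(400,360),interpolation=2),cv2.resize(b[130:220,165:265],(400,360),interpolation=2)])[:,:,::-1])
E
```

```text
time: 1.6
eef_pos: [0.5001, 0.1499, 0.1113]
orientation: [-0.0, -0.101, 0.995, 0.0]
contact_force: [0.3, 0.3, 1.0]
opening: 0.0397
finger_force: 0.0
shift [ 0.0015 -0.0147  0.1277] turn [ 0.0003 -0.0001  0.0034] t 1.6 F [0.3 0.3 1. ] tcp [500.1 149.9 111.3]
```

View pics/near.png

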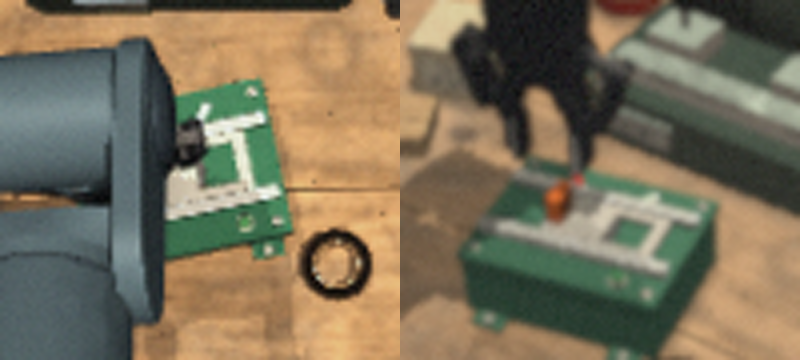

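The fingers straddle the tab, one on each side of it; the tab is at about (557,200) in the right half. Descending, then closing gently.

```bash
python3 -m creep '[[[0.001,-0.001,0.06,0,0,0,40],[0.001,-0.001,0.123,0,0,0,40],[0.001,-0.001,0.123,0,0,0,40],[0.001,-0.001,0.123,0,0,0,40],[0.001,-0.001,0.123,0,0,0,40],[0.001,-0.001,0.123,0,0,0,40]]]'
python3 -m creep '[[[0,0,0,0,0,0,5],[0,0,0,0,0,0,5],[0,0,0,0,0,0,5],[0,0,0,0,0,0,5],[0,0,0,0,0,0,5],[0,0,0,0,0,0,5],[0,0,0,0,0,0,5],[0,0,0,0,0,0,5]]]' 30; python3 -c "
from h import *
plan([.5005,.1455,.073],101.3)"
```

```text
time: 2.2
eef_pos: [0.501, 0.149, 0.0759]
orientation: [0.001, -0.101, 0.995, -0.0]
contact_force: [0.4, -0.5, 0.3]
opening: 0.04
finger_force: 0.0
time: 2.87
eef_pos: [0.5008, 0.1482, 0.0754]
orientation: [0.001, -0.101, 0.995, -0.0]
contact_force: [-2.0, -2.5, 6.2]
opening: 0.0112
finger_force: 33.9
shift [ 0.0027 -0.0087  0.008 ] turn [-0.0005  0.0007  0.0029] t 2.87 F [-2.  -2.5  6.2] tcp [500.8 148.2  75.4]
```

```bash
python3 -m creep '[[[0,0.02,0,0,0,0,5],[0,0.04,0,0,0,0,5],[0,0.06,0,0,0,0,5],[0,0.08,0,0,0,0,5],[0,0.1,0,0,0,0,5],[0,0.1,0,0,0,0,5],[0,0.1,0,0,0,0,5],[0,0.1,0,0,0,0,5]]]'
python3 - <<'E'
from h import *
plan([.5005,.1455,.073],101.3)
a=optics.grab_frame("top");b=optics.grab_frame("scene");np.save("t1.npy",a);np.save("s1.npy",b)
cv2.imwrite("pics/slid.png",np.hstack([cv2.resize(a[160:220,170:237],(400,360),interpolation=2),cv2.resize(b[160:220,180:247],(400,360),interpolation=2)])[:,:,::-1])
E
```

```text
time: 3.53
eef_pos: [0.4947, 0.1779, 0.0754]
orientation: [0.001, -0.101, 0.995, -0.0]
contact_force: [-1.3, -2.1, 5.8]
opening: 0.0111
finger_force: 33.9
shift [ 0.0027 -0.1096  0.0081] turn [-0.0002  0.0008  0.0029] t 3.53 F [-1.3 -2.1  5.8] tcp [494.7 177.9  75.4]
```

View pics/slid.png

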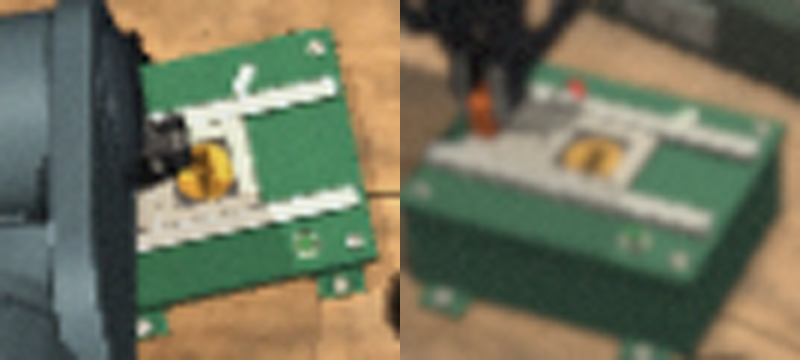

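The brass barrel is now visible in the window: about (207,170) in the left half and (592,156) in the right half. It looks nearly centred. I'll measure it numerically.

Run:
```python
from h import *
a=np.load("t1.npy");b=np.load("s1.npy")
U=8
for n,im,(x0,y0,x1,y1) in(("top",a,(194,176,222,202)),("scene",b,(200,176,225,196))):
    u=cv2.resize(im[y0:y1,x0:x1],None,fx=U,fy=U,interpolation=cv2.INTER_CUBIC);h=cv2.cvtColor(u,cv2.COLOR_RGB2HSV)
    m=cv2.inRange(h,np.array((12,110,60)),np.array((32,255,255)));c=big(m)
    P=lambda v:(np.array(v)+.5)/U-.5+np.array((x0,y0))
    (e,ax,an)=cv2.fitEllipse(c.astype(np.float32))
    print(n,"brass",P(e).round(1),np.array(ax)/U,"world",(onz(n,P(e),.060)*1000).round(1), "hull rect",rect(n,P(c),.06))
    # window: non-white hole containing brass
    w=cv2.inRange(h,np.array((0,0,140)),np.array((179,85,255)));hole=cv2.bitwise_not(w)
    k,l=cv2.connectedComponents(hole);lab=l[int(e[1]),int(e[0])];hc=big((l==lab).astype(np.uint8));print(" hole",rect(n,P(hc),.0645),hc.min(0),hc.max(0),u.shape)
# predicted pixels of box points for check, centre (505,124.5)
print(proj("top",[[.505,.1244,.06]]),proj("scene",[[.505,.1244,.06]]))
```

```text
top brass [204.  188.4] [ 8.82479954 10.17997742] world [[504.7 123.5]] hull rect (array([505.3, 124.8]), array([30.2, 29.9]), 8.3)
 hole (array([516.2, 131.2]), array([57.7, 48.5]), 0.5) [0. 0.] [125. 146.] (208, 224, 3)
scene brass [211.9 185.5] [5.49398804 9.37926197] world [[506.1 121.8]] hull rect (array([506.7, 122.4]), array([24.2, 27.1]), 14.4)
 hole (array([502.7, 119.5]), array([29.1, 31.4]), 9.2) [48. 46.] [138. 107.] (160, 200, 3)
[[203.72307981 188.29398556]] [[211.00960827 185.37456485]]
```

```bash
python3 -m creep '[[[0,0.003,0,0,0,0,5],[0,0.007,0,0,0,0,5],[0,0.007,0,0,0,0,5],[0,0.007,0,0,0,0,5]]]'
python3 -m creep '[[[0,0,0,0,0,0,40],[0,0,0,0,0,0,40],[0,0,0,0,0,0,40],[0,0,0,0,0,0,40],[0,0,-0.08,0,0,0,40],[0,0,-0.2,0,0,0,40],[0,0,-0.3,0,0,0,40],[0,0,-0.4,0,0,0,40],[0,0,-0.4,0,0,0,40],[0,0,-0.4,0,0,0,40]]]'
python3 -c "
from h import *
plan([.492,-.172,.190],77.5)"
```

```text
time: 3.97
eef_pos: [0.4945, 0.1791, 0.0754]
orientation: [0.001, -0.101, 0.995, -0.001]
contact_force: [-1.0, -5.8, 6.1]
opening: 0.0108
finger_force: 33.9
time: 4.8
eef_pos: [0.4948, 0.1803, 0.1964]
orientation: [0.002, -0.101, 0.995, 0.0]
contact_force: [-0.0, -0.2, -0.6]
opening: 0.0397
finger_force: 0.0
shift [ 0.2448 -1.1486  0.0206] turn [0.0005 0.0028 0.2675] t 4.8 F [-0.  -0.2 -0.6] tcp [494.8 180.3 196.4]
```

```bash
python3 -m creep '[[[0.2,-0.95,0,0,0,0.267,40],[0.2,-0.95,0,0,0,0.267,40],[0.2,-0.95,0,0,0,0.267,40],[0.2,-0.95,0,0,0,0.267,40],[0.2,-0.95,0,0,0,0.267,40],[0.2,-0.95,0,0,0,0.267,40],[0.2,-0.95,0,0,0,0.267,40],[0.2,-0.95,0,0,0,0.267,40],[0.2,-0.95,0,0,0,0.267,40]]]'
python3 - <<'E'
from h import *
a=optics.grab_frame("top")
x0,y0,x1,y1=roi=(170,158,240,220);U=8
u=cv2.resize(a[y0:y1,x0:x1],None,fx=U,fy=U,interpolation=cv2.INTER_CUBIC);cv2.imwrite("pics/win.png",u[:,:,::-1])
plan([.492,-.172,.140],77.5)
E
```

```text
time: 5.55
eef_pos: [0.4909, -0.1127, 0.1925]
orientation: [-0.002, 0.111, 0.994, 0.001]
contact_force: [-0.6, 0.7, -0.3]
opening: 0.0403
finger_force: 0.0
shift [-0.0479 -0.1969  0.1749] turn [ 0.0008 -0.0021 -0.0007] t 5.6 F [ 0.4  0.9 -0.5] tcp [ 491.  -111.3  192.6]
```

View pics/win.png

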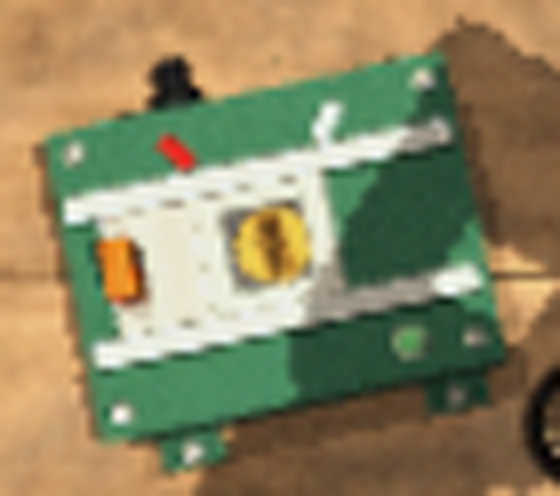

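The window is centred on the barrel to within about 1.5 mm: window centre near (267,245) and barrel near (271,245) in the crop. Now the key.

```bash
python3 -m creep '[[[-0.047,-0.2,0.12,0,-0.002,0,40],[-0.047,-0.2,0.17,0,-0.002,0,40],[-0.047,-0.2,0.17,0,-0.002,0,40],[-0.047,-0.2,0.17,0,-0.002,0,40],[-0.047,-0.2,0.17,0,-0.002,0,40]]]'
python3 - <<'E'
from h import *
plan([.492,-.172,.069],77.5)
# key position from the scene view: bow top line & blue centroid
b=np.load("scene0.npy");m=mask(b,(100,110,50),(128,255,255),(285,205,315,240));c=np.argwhere(m)[:,::-1]
print("centroid->z .087",onz("scene",c.mean(0),.087)*1000,"pred",proj("scene",[[.492,-.172,.087]]),c.mean(0))
E
```

```text
time: 6.02
eef_pos: [0.4928, -0.1714, 0.1431]
orientation: [0.001, 0.108, 0.994, 0.0]
contact_force: [0.3, -0.1, -0.0]
opening: 0.04
finger_force: 0.0
shift [ 0.0028 -0.0029  0.247 ] turn [0.0005 0.0014 0.0015] t 6.02 F [ 0.3 -0.1 -0. ] tcp [ 492.8 -171.4  143.1]
centroid->z .087 [[ 493.24905785 -173.87334326]] pred [[295.96488762 219.46832398]] [296.8        219.45714286]
```

```bash
python3 -m creep '[[[0.002,-0.002,0.1,0,0.001,0.001,40],[0.002,-0.002,0.2,0,0.001,0.001,40],[0.002,-0.002,0.246,0,0.001,0.001,40],[0.002,-0.002,0.246,0,0.001,0.001,40],[0.002,-0.002,0.246,0,0.001,0.001,40],[0.002,-0.002,0.246,0,0.001,0.001,40]]]' && python3 -m creep '[[[0,0,0,0,0,0,3],[0,0,0,0,0,0,3],[0,0,0,0,0,0,3],[0,0,0,0,0,0,3],[0,0,0,0,0,0,3],[0,0,0,0,0,0,3],[0,0,0,0,0,0,3],[0,0,0,0,0,0,3]]]' 80; python3 -c "
from h import *
plan([.492,-.172,.069],77.5)
print(get_obs()['wrist_torque'])"
```

```text
time: 6.52
eef_pos: [0.4938, -0.1734, 0.0717]
orientation: [0.002, 0.109, 0.994, -0.001]
contact_force: [0.6, -0.1, -0.2]
opening: 0.0401
finger_force: 0.0
time: 7.18
eef_pos: [0.4933, -0.174, 0.0711]
orientation: [0.002, 0.109, 0.994, -0.0]
contact_force: [-0.6, 0.0, 6.3]
opening: 0.0091
finger_force: 78.3
shift [0.0057 0.0055 0.0071] turn [-0.0003  0.0025 -0.0007] t 7.18 F [-0.6  0.   6.3] tcp [ 493.3 -174.    71.1]
[0.22361186 0.18991737 0.0300743 ]
```

```bash
python3 -m creep '[[[0,0,-0.06,0,0,0,3],[0,0,-0.15,0,0,0,3],[0,0,-0.25,0,0,0,3],[0,0,-0.32,0,0,0,3],[0,0,-0.32,0,0,0,3],[0,0,-0.32,0,0,0,3]]]'
python3 - <<'E'
from h import *
plan([.5056,.1247,.160],109.9)
a=optics.grab_frame("scene");b=optics.grab_frame("top")
p=get_obs()['eef_pos'];m=mask(a,(100,110,50),(128,255,255),(240,140,340,260));c=np.argwhere(m)[:,::-1]
u=proj("scene",[p])[0].astype(int);x,y=u
cv2.imwrite("pics/held.png",cv2.resize(a[y-40:y+50,x-50:x+50],(800,600*720//600 if 0 else 600),interpolation=2)[:,:,::-1]);print(u,len(c),c.mean(0))
E
```

```text
time: 7.68
eef_pos: [0.4928, -0.1738, 0.1668]
orientation: [0.002, 0.109, 0.994, -0.001]
contact_force: [0.3, 0.8, -1.8]
opening: 0.009
finger_force: 78.8
shift [0.1747 0.9806 0.0211] turn [-0.0014  0.0025 -0.3607] t 7.68 F [ 0.3  0.8 -1.8] tcp [ 492.8 -173.8  166.8]
[297 198] 44 [296.22727273 194.52272727]
```

View pics/held.png

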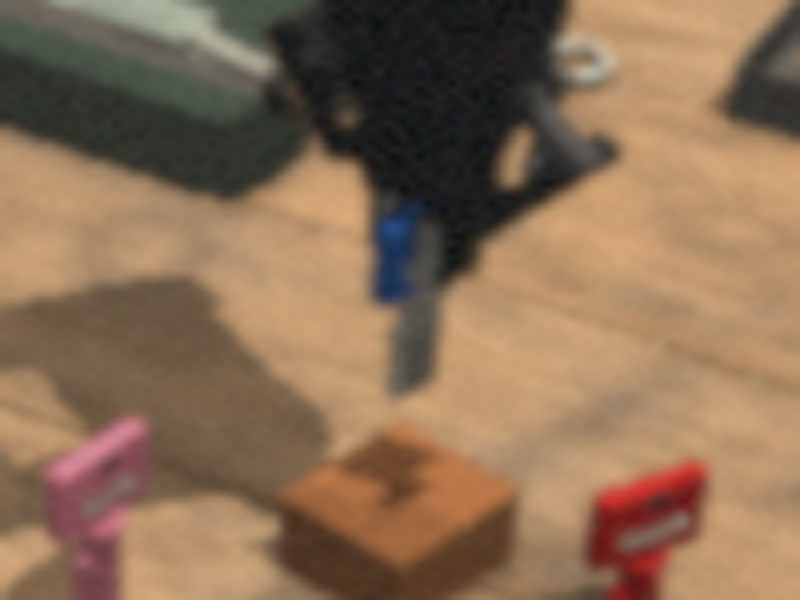

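The key is held upright by its bow and is clear of the rest, with its tip at about (408,392) in the crop. Carrying it to the keyhole.

```bash
python3 -m creep '[[[0.175,0.981,0.02,-0.001,0.0025,-0.36,3],[0.175,0.981,0.02,-0.001,0.0025,-0.36,3],[0.175,0.981,0.02,-0.001,0.0025,-0.36,3],[0.175,0.981,0.02,-0.001,0.0025,-0.36,3],[0.175,0.981,0.02,-0.001,0.0025,-0.36,3],[0.175,0.981,0.02,-0.001,0.0025,-0.36,3],[0.175,0.981,0.02,-0.001,0.0025,-0.36,3],[0.175,0.981,0.02,-0.001,0.0025,-0.36,3],[0.175,0.981,0.02,-0.001,0.0025,-0.36,3],[0.175,0.981,0.02,-0.001,0.0025,-0.36,3]]]'
python3 - <<'E'
from h import *
plan([.5056,.1247,.132],109.9)
a=optics.grab_frame("scene");p=get_obs()['eef_pos']
print("tip pred",proj("scene",[p-[0,0,.065]]),"keyhole",proj("scene",[[.505,.1245,.06]]))
cv2.imwrite("pics/over.png",cv2.resize(a[145:205,172:252],(800,600),interpolation=2)[:,:,::-1])
E
```

```text
time: 8.62
eef_pos: [0.5039, 0.1251, 0.158]
orientation: [-0.003, -0.173, 0.985, 0.001]
contact_force: [-0.6, -0.0, 0.2]
opening: 0.0092
finger_force: 78.9
shift [-0.0052 -0.0035  0.0866] turn [ 0.0014 -0.0031  0.0001] t 8.62 F [-0.6 -0.   0.2] tcp [503.9 125.1 158. ]
tip pred [[210.12383346 176.97599184]] keyhole [[210.98273044 185.36272728]]
```

View pics/over.png

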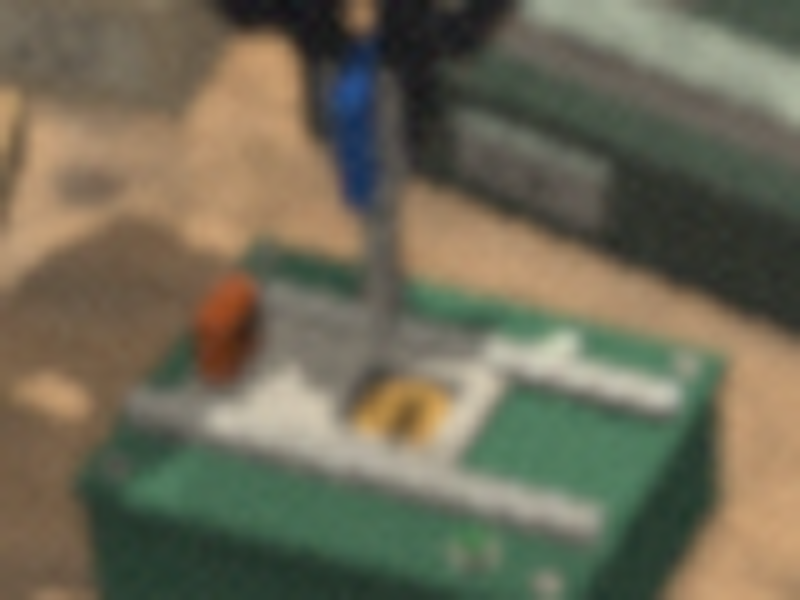

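The blade hangs above the window, with its tip at about (375,350) and the brass barrel at (403,412). That fits the prediction to within about 1 px in column. Now I'll feel for the slot at φ≈0.15.

```bash
python3 -m creep '[[[-0.005,-0.004,0.04,0.001,-0.003,0,3],[-0.005,-0.004,0.086,0.001,-0.003,0,3],[-0.005,-0.004,0.086,0.001,-0.003,0,3],[-0.005,-0.004,0.086,0.001,-0.003,0,3]]]'
python3 -m creep '[[[0,0,0.01,0,0,0,3],[0,0,0.02,0,0,0,3],[0,0,0.03,0,0,0,3],[0,0,0.036,0,0,0,3],[0,0,0.036,0,0,0,3]]]'
python3 -c "
from h import *
plan([.5056,.1247,.132],109.9)
print(get_obs()['wrist_torque'])"
```

```text
time: 9.0
eef_pos: [0.506, 0.1232, 0.1328]
orientation: [0.0, -0.171, 0.985, 0.0]
contact_force: [0.4, 0.1, 0.2]
opening: 0.0092
finger_force: 78.9
time: 9.42
eef_pos: [0.5064, 0.1247, 0.1226]
orientation: [0.001, -0.172, 0.985, 0.0]
contact_force: [-1.3, -0.2, -0.8]
opening: 0.0092
finger_force: 78.9
shift [ 0.0025  0.001  -0.0315] turn [ 0.0002  0.0014 -0.0006] t 9.42 F [-1.3 -0.2 -0.8] tcp [506.4 124.7 122.6]
[-0.06094789  0.0093605   0.03568285]
```

```bash
python3 -m creep '[[[0,0,0.007,0,0,0,3],[0,0,0.014,0,0,0,3],[0,0,0.02,0,0,0,3],[0,0,0.02,0,0,0,3],[0,0,0.02,0,0,0,3]]]'
python3 -c "
from h import *
plan([.5056,.1247,.132],109.9)
print(get_obs()['wrist_torque'])"
```

```text
time: 9.83
eef_pos: [0.5063, 0.1247, 0.1165]
orientation: [0.001, -0.172, 0.985, 0.0]
contact_force: [-0.5, 0.6, -1.0]
opening: 0.0091
finger_force: 79.1
shift [ 0.0023  0.0007 -0.0517] turn [ 0.0003  0.0013 -0.0005] t 9.83 F [-0.5  0.6 -1. ] tcp [506.3 124.7 116.5]
[-0.0702604   0.19898566  0.03018539]
```

```bash
python3 -m creep '[[[0,0,0.007,0,0,0,3],[0,0,0.014,0,0,0,3],[0,0,0.02,0,0,0,3],[0,0,0.028,0,0,0,3],[0,0,0.028,0,0,0,3],[0,0,0.028,0,0,0,3]]]'
python3 -c "
from h import *
plan([.5056,.1247,.132],109.9)
print(get_obs()['wrist_torque'])"
```

```text
time: 10.33
eef_pos: [0.5064, 0.1247, 0.108]
orientation: [0.001, -0.172, 0.985, 0.0]
contact_force: [-1.9, -1.1, -2.0]
opening: 0.0088
finger_force: 79.1
shift [ 0.0023  0.0009 -0.0801] turn [ 0.0003  0.0013 -0.0006] t 10.33 F [-1.9 -1.1 -2. ] tcp [506.4 124.7 108. ]
[-0.13900014  0.38238234  0.05542385]
```

It's going in: the tip is about 17 mm below the mouth with little force.

```bash
python3 -m creep '[[[0,0,0.01,0,0,0,3],[0,0,0.02,0,0,0,3],[0,0,0.03,0,0,0,3],[0,0,0.03,0,0,0,3],[0,0,0.03,0,0,0,3]]]'
python3 -m creep '[[[0,0,0.01,0,0,0,3],[0,0,0.02,0,0,0,3],[0,0,0.03,0,0,0,3],[0,0,0.03,0,0,0,3],[0,0,0.03,0,0,0,3]]]'
python3 -c "
from h import *
plan([.5056,.1247,.091],109.9)
print(get_obs()['wrist_torque'])"
```

```text
time: 10.75
eef_pos: [0.5064, 0.1247, 0.0988]
orientation: [0.001, -0.172, 0.985, 0.0]
contact_force: [-1.3, -0.5, -3.0]
opening: 0.0092
finger_force: 79.0
time: 11.17
eef_pos: [0.5067, 0.1247, 0.0911]
orientation: [0.001, -0.172, 0.985, 0.0]
contact_force: [-6.0, -1.2, 6.7]
opening: 0.0091
finger_force: 80.1
shift [0.0034 0.0013 0.0002] turn [ 0.0001  0.0012 -0.0005] t 11.17 F [-6.  -1.2  6.7] tcp [506.7 124.7  91.1]
[-0.34369497  1.34476956 -0.05350166]
```

Fully home: TCP 0.091 m and contact with the floor. Turning clockwise.

```bash
python3 -m creep '[[[0.003,0,0,0,0,0.04,3],[0.003,0,0,0,0,0.09,3],[0.003,0,0,0,0,0.14,3],[0.003,0,0,0,0,0.19,3],[0.003,0,0,0,0,0.24,3],[0.003,0,0,0,0,0.24,3]]]'
python3 -c "
from h import *
plan([.5056,.1247,.091],65.2-180+180)
print(get_obs()['wrist_torque'])"
```

```text
time: 11.67
eef_pos: [0.5065, 0.1239, 0.0912]
orientation: [0.002, 0.016, 1.0, -0.0]
contact_force: [-4.1, -3.7, 5.5]
opening: 0.0088
finger_force: 79.8
shift [0.0031 0.0027 0.0005] turn [0.0003 0.0024 0.2548] t 11.67 F [-4.1 -3.7  5.5] tcp [506.5 123.9  91.2]
[-0.78191007  0.90003916  0.00365933]
```

```bash
python3 -m creep '[[[0.001,0.001,0,0,0,0.05,3],[0.001,0.001,0,0,0,0.1,3],[0.001,0.001,0,0,0,0.15,3],[0.001,0.001,0,0,0,0.2,3],[0.001,0.001,0,0,0,0.24,3],[0.001,0.001,0,0,0,0.24,3],[0.001,0.001,0,0,0,0.24,3]]]'
python3 -c "
from h import *
plan([.5056,.1247,.091],66.9)
print(get_obs()['wrist_torque'])"
python3 -m creep '[[[0,0,0,0,0,0.02,3],[0,0,0,0,0,0.04,3],[0,0,0,0,0,0.04,3],[0,0,0,0,0,0.04,3]]]'
python3 -c "
from h import *
plan([.5056,.1247,.091],66.9)
print(get_obs()['wrist_torque'])"
```

```text
time: 12.25
eef_pos: [0.5064, 0.1235, 0.0912]
orientation: [0.002, 0.202, 0.979, -0.0]
contact_force: [-2.8, -6.1, 5.0]
opening: 0.009
finger_force: 79.6
shift [0.0041 0.0025 0.0006] turn [-0.      0.0028 -0.0024] t 12.25 F [-2.8 -6.1  5. ] tcp [506.4 123.5  91.2]
[-1.28315617  0.80819271  0.05360662]
time: 12.58
eef_pos: [0.5064, 0.1235, 0.0912]
orientation: [0.002, 0.233, 0.973, -0.0]
contact_force: [-3.5, -6.7, 4.5]
opening: 0.0088
finger_force: 79.6
shift [0.0043 0.0025 0.0006] turn [-0.0001  0.0028 -0.0422] t 12.58 F [-3.5 -6.7  4.5] tcp [506.4 123.5  91.2]
[-1.39246903  0.80353151  0.03175187]
```

```bash
python3 -m creep '[[[0,0,0,0,0,0.02,3],[0,0,0,0,0,0.04,3],[0,0,0,0,0,0.04,3],[0,0,0,0,0,0.04,3]]]'
python3 -c "
from h import *
plan([.5056,.1247,.091],66.9)
print(get_obs()['wrist_torque'])
b=optics.grab_frame('scene');cv2.imwrite('pics/turned.png',cv2.resize(b[145:205,172:252],(800,600),interpolation=2)[:,:,::-1])"
```

```text
time: 12.92
eef_pos: [0.5063, 0.1234, 0.0912]
orientation: [0.002, 0.263, 0.965, -0.001]
contact_force: [-4.1, -6.9, 6.0]
opening: 0.009
finger_force: 79.6
shift [0.0044 0.0025 0.0006] turn [-0.0002  0.0028 -0.0821] t 12.92 F [-4.1 -6.9  6. ] tcp [506.3 123.4  91.2]
[-1.39732627  0.90211869  0.04908255]
```

```bash
python3 -m creep '[[[0,0,0,0,0,0.02,3],[0,0,0,0,0,0.04,3],[0,0,0,0,0,0.04,3],[0,0,0,0,0,0.04,3]]]'
python3 -c "
from h import *
print(get_obs()['wrist_torque'])"
python3 -m creep '[[[0,0,0,0,0,0.02,3],[0,0,0,0,0,0.04,3],[0,0,0,0,0,0.04,3],[0,0,0,0,0,0.04,3]]]'
python3 -c "
from h import *
plan([.5056,.1247,.091],66.9)
print(get_obs()['wrist_torque'])"
```

```text
time: 13.3
eef_pos: [0.5063, 0.1233, 0.0912]
orientation: [0.002, 0.292, 0.956, -0.001]
contact_force: [-4.1, -7.1, 5.2]
opening: 0.0092
finger_force: 80.5
[-1.37707479  0.85355963  0.89036155]
time: 13.63
eef_pos: [0.5063, 0.1233, 0.0912]
orientation: [0.002, 0.32, 0.947, -0.001]
contact_force: [-3.1, -6.2, 4.5]
opening: 0.0092
finger_force: 92.9
shift [0.0048 0.0022 0.0008] turn [-0.0008  0.0034 -0.1585] t 13.63 F [-3.1 -6.2  4.5] tcp [506.3 123.3  91.2]
[-1.32802217  0.80912442  1.65894639]
```

The hard stop is reached: torque jumped to 0.9 and then 1.7 N m. Easing back a little, releasing and lifting.

```bash
python3 -m creep '[[[0.004,0.002,0,0,0,-0.02,3],[0.004,0.002,0,0,0,-0.04,3],[0.004,0.002,0,0,0,-0.05,3],[0.004,0.002,0,0,0,-0.05,3]]]'
python3 -c "
from h import *
print(get_obs()['wrist_torque'])"
python3 -m creep '[[[0,0,0,0,0,0,30],[0,0,0,0,0,0,30],[0,0,0,0,0,0,30],[0,0,0,0,0,0,30],[0,0,0,0,0,0,30],[0,0,-0.05,0,0,0,30],[0,0,-0.15,0,0,0,30],[0,0,-0.25,0,0,0,30],[0,0,-0.35,0,0,0,30],[0,0,-0.45,0,0,0,30]]]' 20
python3 -m creep '[[[0.1,-0.7,-0.1,0,0,0,30],[0.1,-0.7,-0.1,0,0,0,30],[0.1,-0.7,-0.1,0,0,0,30],[0.1,-0.7,-0.1,0,0,0,30],[0.1,-0.7,-0.1,0,0,0,30],[0.1,-0.7,-0.1,0,0,0,30]]]'
python3 - <<'E'
from h import *
a=optics.grab_frame("top");b=optics.grab_frame("scene")
cv2.imwrite("pics/final.png",np.hstack([cv2.resize(a[160:220,170:237],(400,360),interpolation=2),cv2.resize(b[150:210,180:247],(400,360),interpolation=2)])[:,:,::-1])
for z in(.128,):
    m=mask(a,(100,110,60),(128,255,255),(180,165,235,215));print(rect("top",big(m),z),(m>0).sum())
E
```

```text
time: 13.97
eef_pos: [0.5061, 0.1237, 0.0912]
orientation: [0.003, 0.284, 0.959, -0.002]
contact_force: [-3.5, -10.5, 4.8]
opening: 0.0087
finger_force: 79.7
[-2.16094814  0.68815285  0.52017436]
time: 14.8
eef_pos: [0.5045, 0.126, 0.2269]
orientation: [0.001, 0.286, 0.958, 0.001]
contact_force: [-0.2, 0.3, -0.1]
opening: 0.0299
finger_force: 0.0
time: 15.3
eef_pos: [0.3625, -0.0365, 0.256]
orientation: [0.003, 0.289, 0.957, -0.0]
contact_force: [0.7, -0.7, 0.2]
opening: 0.0304
finger_force: 0.0
(array([504.7, 122.1]), array([13.8, 41.9]), 61.3) 61
```

View pics/final.png

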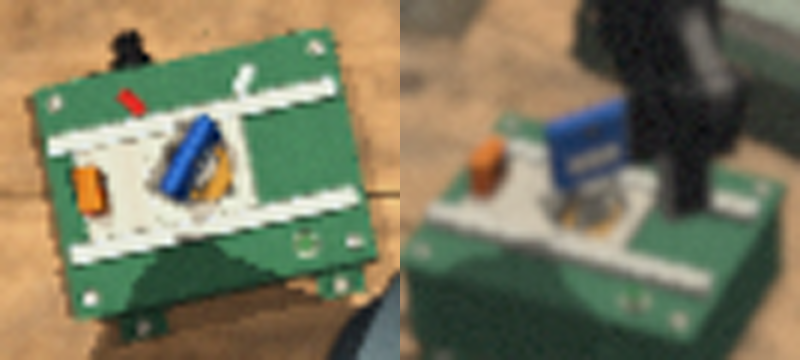

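The key is home, upright and released. Its width is at about -28.7°, within 0.1 rad of the white mark at -23°. The window is still centred and the gripper is clear.

```bash
python3 -m creep '[[[0,0,0,0,0,0,30],[0,0,0,0,0,0,30],[0,0,0,0,0,0,30],[0,0,0,0,0,0,30]]]'; python3 -c "
from station import arm
print(arm.hand_in())"
```

```text
time: 15.73
eef_pos: [0.3647, -0.0325, 0.2546]
orientation: [0.0, 0.285, 0.959, 0.001]
contact_force: [-0.4, 0.4, -0.4]
opening: 0.03
finger_force: 0.0
the job is handed in; nothing more can be done
None
```

Job handed in at about 16 s (no verdict came back): the shutter window is over the keyhole to within about 1.5 mm, and the blue key is fully home, turned to its stop about 0.1 rad from the white mark and released, with the bystanders left alone.

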